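# Hold a gift tin's seal under the sprung press

### The job

Stand the small round steel tin, seal side up, in the round recess of the lever press and let go of it. Then swing the press's wooden handle bar down until its arms lie level, so that the sprung pad bears on the tin's lid and is pushed about half way into its sleeve (6 mm of its 12 mm), and keep it there while the seal takes: the program finishes with the robot still holding the bar down, neither released nor pushed to the stop. Leave the jar, the mug and the square tin where they stand.

Things in the scene. Friction and masses are not known exactly. Their poses are not given: they have to be found in the camera images.
- tin: small round plain steel gift tin with a round paper seal on its lid: 60 mm across the lid (top 12 mm), 58 mm below it, 45 mm tall, 85 to 170 g; origin at the centre of its underside, z up. It stands upright on the counter, in one of four places shared with the jar, the mug and the square tin: two on the left of the press and two on the right, each pair 120 to 200 mm apart along world x
- press: bench lever press, fixed; aluminium base (x from -65 to +155 mm), 150 mm wide and 15 mm thick, with two grey hinge posts 90 mm tall at x = +120 mm, y = +-70 mm. Origin on the counter under the centre of its round recess; its x axis points from the recess to the hinge (away from the robot, give or take 0.4 rad), z up
- recess (a point): centre of the flat floor of the recess, 10 mm above the counter; the recess is 66 mm across and 5 mm deep with a small chamfer, so that the tin stands in it with 3 mm to spare all round
- hinge (a point): middle of the lever's hinge axis (which runs along the press's y), 84 mm above the counter and 120 mm behind the recess's centre along the press's x
- bar (a point): middle of the round wooden handle bar (16 mm thick, along the press's y, 108 mm clear between the lever's two flat arms), 200 mm from the hinge. Lever up: 284 mm above the counter, straight over the hinge. Arms level: at hinge height, 80 mm on the robot's side of the recess's centre. It can be pinched from above and turns in the fingers as it swings
- lever (a joint): lever angle, rad: 0 upright (its rest; a return spring takes it there when let go), growing as the bar swings towards the robot and down, 1.571 with the arms level, stop at 1.70. A cross rod 120 mm from the hinge carries the pad. Swinging takes 1 to 4 N at the bar, holding it level on the tin about 9 N
- pad (a joint): how far the rubber pad (40 mm disc on a 12 mm stem) is pushed into its sleeve, m: 0 fully out (rest), 0.012 fully in; 3 N to start and 1 N more per mm. On the seated tin it first touches at lever angle 1.52 and is 6 mm in with the arms level (1.571); 1 mm of pad is 0.0083 rad of lever or 1.7 mm of bar height
- box_tin: square steel tin, 65 x 65 mm and 75 mm tall, origin at the centre of its underside; bystander
- jar: amber glass jam jar with a brass cap, 62 mm across and 95 mm tall, origin at the centre of its underside; bystander
- mug: white mug, 76 mm across and 85 mm tall, handle on its +y side, origin at the centre of its underside; bystander
Mind the look-alikes: they are no part of the job. What is shaped like the tin but pink is not meant.

How it is judged:
By the outcome, as a careful person would: the job done as asked, in the order asked, and still so for the second after the job is handed in, while the arm keeps its last pose, push and grip.
It also fails if it takes over 61 s, if anything falls off the work surface, if the arm or the gripper's body presses on something with over 40 N, if the wrist force passes 120 N, or if a joint passes its speed limit or range.

### The arm

A 6-joint arm with a two-finger parallel gripper is mounted at the origin on the work surface. World frame = base frame: x ahead of the robot, y to its left, z up, the work surface at z = 0. Lengths are in m, angles in rad, forces in N, time in s.
With the tool pointing down it reaches from about 0.425 to 0.95 m from the base axis. Payload 14.7 kg.
Tool frame: the origin (TCP) lies on the mounting face of the last link; the fingertips stand 173 mm ahead of it and the grasp point (between the pads) lies 155 mm ahead of it; z points along the fingers, y is the direction in which the jaws open and shut (so a half turn about z gives the same grasp; the last joint's range is limited). The gripper opens to 85 mm and grips with 20 to 120 N. Pads are 22 mm wide; open, the fingers measure 114 mm over their backs; the gripper's body (76 mm by 85 mm) begins 54 mm behind the grasp point. The pads swing forward as they close: fully open they stand 13 mm farther back than shut.
Start: joints at [-1.318, 0.48, 1.596, -0, 1.065, -0.047], TCP at [0.192, -0.621, 0.405] pointing down, gripper open.
Joint ranges: [-2.75, 2.75], [-0.82, 2.05], [0.23, 2.67], [-1.56, 4.7], [0.09, 2.69], [-2.92, 2.92]. Speed limits (rad/s): [1.89, 1.89, 2.39, 3.01, 3.01, 3.01].

### API

Orientations are given as a rotation vector (axis times angle).
In Python, from workcell import robot, viewer gives the robot as it stands. The module is installed in compiled form; this text tells all that it offers.
- The arm moves only by the shell command python3 -m creep 'ROWS' [FORCE]. ROWS is JSON, a list of rows, each a list of 3 entries, a list of its own where there are three numbers: the shift along the world's x, y, z in mm, then the turn, a rotation vector about the world's x, y, z in degrees, then the opening, from 0 (shut) to 1 (fully open). In form: [[[dx, dy, dz], [rx, ry, rz], fingers], ...]. A call has 1 to 20 rows; each row shifts and turns the commanded pose from where the row before left it; what a row does not reach is not made up. A row lasts 1/10 s, in which the tool goes at most 50 mm and 8.59 degrees, less where a joint would pass 70% of its speed; a pose out of reach is approached as far as the arm can. A call is refused whole if a number of a shift passes 50 or a number of a turn 8.59, either way. A call with a gripper value outside its range is refused whole. The fingers move at their own pace and stop on an object; FORCE is the grip in N (left out, the last holds). Time passes only in rows, so rows that do not move let the fingers close. It gives the time, the measured TCP pose, the force and the opening at its end, in the units of the state.
- robot.state(): the state, without advancing time (a new reading comes with each control period).
- viewer.snapshot(name): name is "scene" or "top" or "wrist"; returns a dict with "color" (400x640x3 uint8, red, green, blue), "depth" (400x640 float32, m along the optical axis (not along the pixel's ray), 0 where there is no reading), "camera_matrix" (3x3 intrinsics, pixels), "k1" (the pictures are not rectified: a ray, as slopes to the right and down, at radius r is drawn at 1 + k1 r^2 times it, then the intrinsics apply), "R" (3x3) and "t" (3): a world point X has camera coordinates R X + t; the wrist camera has in their place "T_tool_cam" (4x4, takes a point from camera to tool coordinates, whose origin is the TCP and whose axes are the flange's). Camera axes: x right, y down, z forward; pixel columns grow to the right and rows downward; lengths in m; the calibration is good to about 2 mm. A picture is of the moment at which its call begins: read the wrist's pose just before it.
- robot.close_job(): hands the job in, once; it reports no verdict.
The state is a dict: "clock": time; "joint_positions": joint angles; "qvel": joint speeds; "tau": joint torques, N m; "tool_pos": TCP position; "orientation": TCP orientation; "wrist_force": force on the tool from outside, world axes, zero at the start; "moment": the same for the moment, N m; "opening": opening from 0.0 (shut) to 1.0 (fully open).
Only numpy, scipy, OpenCV 4.12 (cv2) and the standard library are available. Lean on these libraries where they do the work, as an engineer would, in place of code of your own. Each camera call takes 0.05 s, during which the arm holds its last target.

## Working session

There is one attempt and no reset: what is moved stays moved. The work goes in short steps, Python scripts to look and compute and a shell command to move; the robot and the scene stay as the last step left them, time stands still between calls to the robot, and variables do not carry over. Pictures are saved under pics/ and viewed, and the job is handed in when it is done.

```bash
mkdir -p pics
cat > h.py <<'E'
import numpy as np, cv2
from workcell import robot, viewer
def snap(name,fn):
    st=robot.state(); s=viewer.snapshot(name)
    cv2.imwrite('pics/'+fn+'.png',s['color'][:,:,::-1])
    np.savez('pics/'+fn+'.npz',tp=st['tool_pos'],to=st['orientation'],**{k:v for k,v in s.items()})
    return s
def world(fn,u,v,z=None,d=None):
    s=np.load('pics/'+fn+'.npz'); K=s['camera_matrix'];k1=float(s['k1'])
    p=cv2.undistortPoints(np.array([[[u,v]]],float),K,np.array([k1,0,0,0.]))[0,0]
    if 'R' in s: R=s['R'].T; c=-R@s['t']
    else:
        Rt=cv2.Rodrigues(s['to'])[0]; T=s['T_tool_cam']; R=Rt@T[:3,:3]; c=Rt@T[:3,3]+s['tp']
    ray=R@np.array([p[0],p[1],1.])
    if z is not None: return c+ray*(z-c[2])/ray[2]
    if d is None: d=s['depth'][int(round(v)),int(round(u))]
    return c+ray*d
def crop(fn,u0,v0,u1,v1,f,out):
    im=cv2.imread('pics/'+fn+'.png')[v0:v1,u0:u1]
    cv2.imwrite('pics/'+out+'.png',cv2.resize(im,None,fx=f,fy=f,interpolation=cv2.INTER_CUBIC))
E
python3 -c "
from h import *
snap('scene','s1');snap('top','t1');print(robot.state())"
```

```text
{'clock': 0.1, 'joint_positions': array([-1.31758523e+00,  4.80789642e-01,  1.59682403e+00,  6.49876855e-06,
        1.06513223e+00, -4.66020659e-02]), 'qvel': array([ 9.48551566e-04, -1.24452439e-03, -3.56753344e-04,  5.97228800e-04,
       -6.22719362e-06, -1.14324305e-03]), 'tau': array([ 1.42547829e-03, -9.52254152e+01, -4.31043577e+01,  1.23325285e-04,
        5.24221512e-03, -2.52118207e-05]), 'tool_pos': array([ 0.19194388, -0.62081269,  0.40411824]), 'orientation': array([-3.10522572e+00, -4.69007255e-01,  1.77859336e-04]), 'wrist_force': array([ 0.12325169, -0.50333315, -0.21458472]), 'moment': array([ 0.02389066, -0.01515262,  0.03014343]), 'opening': 0.9994362615232781}
```

View pics/s1.png

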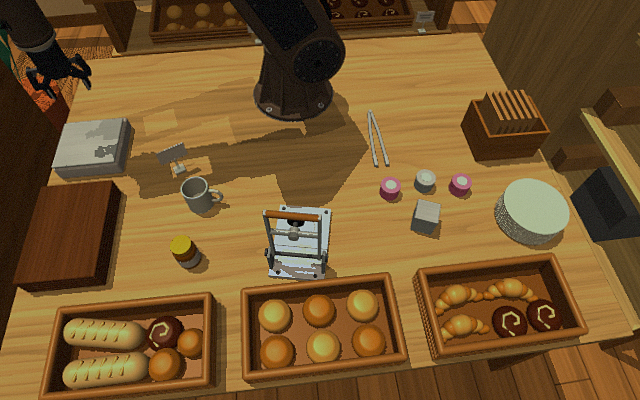

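View pics/t1.png

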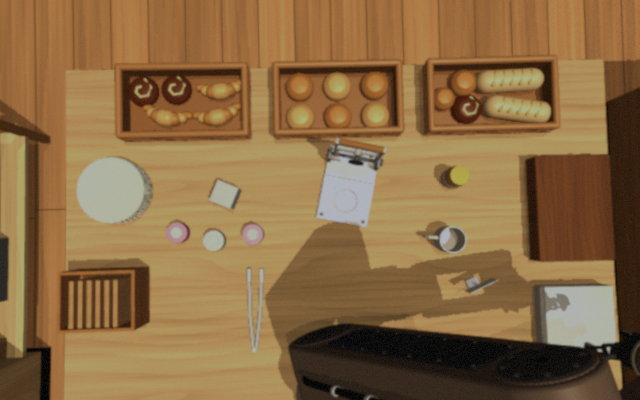

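```bash
python3 -c "
from h import *
crop('t1',150,140,400,260,3.2,'c1');crop('s1',360,140,500,250,5,'c2')
for p in [(214,240),(178,232),(253,233)]: print(p,world('t1',*p),world('t1',*p,z=.045))
print(np.load('pics/t1.npz')['t'],np.load('pics/t1.npz')['R'])
"
```

```text
(214, 240) [0.4517718  0.36040884 0.04927981] [0.45170162 0.36128857 0.045     ]
(178, 232) [0.47716166 0.4621469  0.04687898] [0.47716432 0.46266635 0.045     ]
(253, 233) [0.46878069 0.25034004 0.04351388] [0.4687873  0.25015008 0.045     ]
[0.05706244 0.54966739 1.44916626] [[-0.02454641 -0.99958787  0.01488485]
 [-0.99835744  0.02373974 -0.05214248]
 [ 0.05176762 -0.01614031 -0.99852872]]
```

View pics/c1.png

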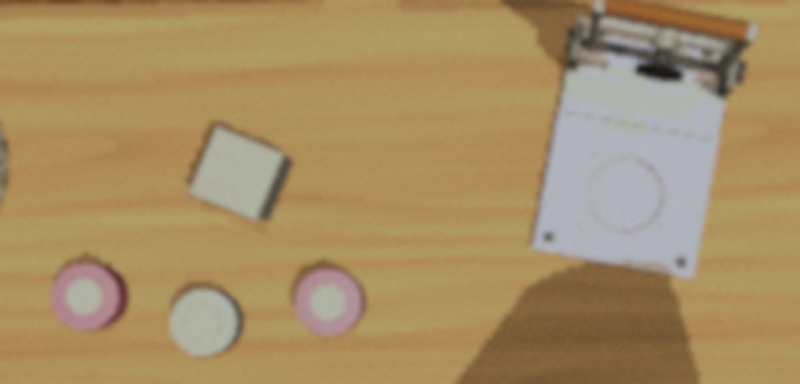

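View pics/c2.png

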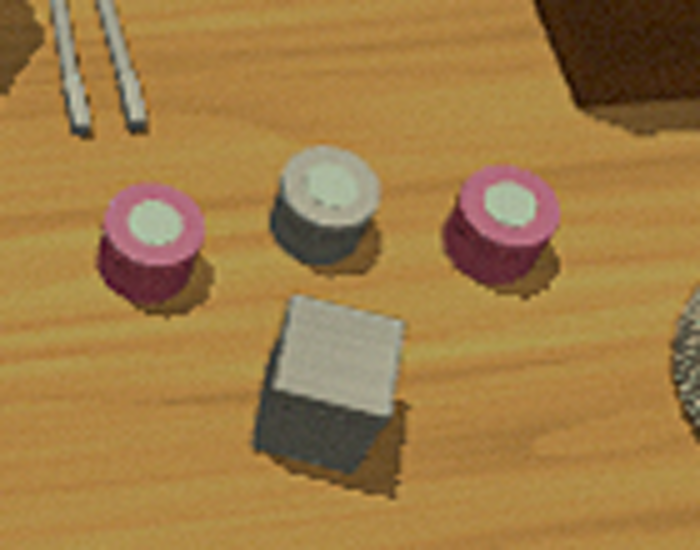

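```bash
python3 -c "
from h import *
def c(x,y,z=.015):
    w=world('t1',150+x/3.2,140+y/3.2,z=z);print(x,y,w.round(4));return w
r=c(625,194);a=c(533,247);b=c(693,276)
e=c(600,5,.284);f=c(752,33,.284)
m=(a+b)/2;d=r-m;print('ax',np.arctan2(d[1],d[0]),np.linalg.norm(d)); y=a-b;print(np.arctan2(-y[0],y[1]),np.linalg.norm(y)); y=e-f;print(np.arctan2(-y[0],y[1]),np.linalg.norm(y))
h=(e+f)/2-r;print(h,np.arctan2(h[1],h[0]),np.hypot(*h[:2]))
print(world('t1',225,194,z=.075),world('t1',214,240,z=.045),world('t1',458,176,z=.095),world('t1',452,239,z=.085))
# wrist cam
s=viewer.snapshot('wrist');print(s['T_tool_cam'].round(3),s['camera_matrix'],s['k1'])
"
```

```text
625 194 [ 0.5571 -0.0189  0.015 ]
533 247 [0.5104 0.067  0.015 ]
693 276 [ 0.4802 -0.0793  0.015 ]
600 5 [0.6854 0.0121 0.284 ]
752 33 [ 0.6615 -0.1021  0.284 ]
ax -0.2025748001532981 0.06312727832669944
-0.20335365260803595 0.1494051416084777
-0.20622839701094978 0.11673498986270175
[ 0.11632425 -0.02613972  0.269     ] -0.2210425115419001 0.11922506227336788
[0.58040387 0.32284008 0.075     ] [0.45170162 0.36128857 0.045     ] [ 0.61396901 -0.33049693  0.095     ] [ 0.43874374 -0.30981108  0.085     ]
[[-0.    -0.947 -0.322  0.083]
 [ 1.     0.    -0.001  0.001]
 [ 0.001 -0.322  0.947  0.03 ]
 [ 0.     0.     0.     1.   ]] [[346.11440488   0.         315.5342731 ]
 [  0.         346.11440488 205.36050378]
 [  0.           0.           1.        ]] -0.017110309722860203
```

```bash
python3 -m creep '[[[26,37,0],[0,0,6],1],[[26,37,0],[0,0,6],1],[[26,37,0],[0,0,6],1],[[26,37,0],[0,0,6],1],[[26,37,0],[0,0,6],1],[[26,37,0],[0,0,6],1],[[26,37,0],[0,0,6],1],[[26,37,0],[0,0,6],1],[[26,37,0],[0,0,6],1],[[26,37,0],[0,0,6],1]]'
```

```text
clock: 1.15
tool_pos: [0.4527, -0.2493, 0.4047]
orientation: [2.451, 1.965, 0.0]
wrist_force: [1.0, -0.4, 0.6]
opening: 1.0
```

```bash
python3 -m creep '[[[0,50,0],[0,0,0],1],[[0,50,0],[0,0,0],1],[[0,50,0],[0,0,0],1],[[0,50,0],[0,0,0],1],[[0,50,0],[0,0,0],1],[[0,50,0],[0,0,0],1],[[0,50,0],[0,0,0],1],[[0,50,0],[0,0,0],1],[[0,42,-25],[0,0,0],1],[[0,42,-25],[0,0,0],1],[[0,42,-25],[0,0,0],1],[[0,42,-25],[0,0,0],1],[[0,42,0],[0,0,0],1],[[0,0,0],[0,0,0],1]]'; python3 -c "
from h import *
st=robot.state();print(st['tool_pos'],cv2.Rodrigues(st['orientation'])[0].round(3),st['joint_positions'])
snap('wrist','w1')"
```

```text
clock: 2.55
tool_pos: [0.4517, 0.3632, 0.3036]
orientation: [-2.452, -1.963, -0.001]
wrist_force: [1.6, -0.5, 0.5]
opening: 1.003
[0.45169938 0.36321758 0.30364478] [[ 0.219  0.976  0.   ]
 [ 0.976 -0.219  0.001]
 [ 0.001 -0.    -1.   ]] [6.24739115e-01 5.03712302e-01 1.85537775e+00 8.51511715e-04
 7.82011464e-01 8.44885827e-01]
```

View pics/w1.png

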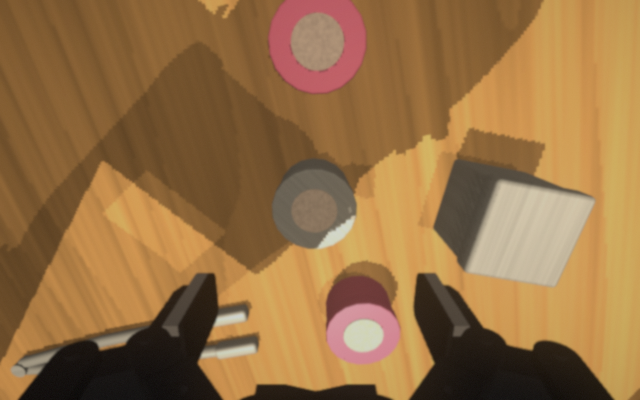

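```bash
python3 -c "
from h import *
crop('w1',250,140,380,260,5,'c3')
print(world('w1',315,208,z=.045),world('w1',315,208),world('w1',363,336,z=.045))
"
```

```text
[0.45222918 0.36592593 0.045     ] [0.45230858 0.36626943 0.04601573] [0.46597031 0.25122416 0.045     ]
```

View pics/c3.png

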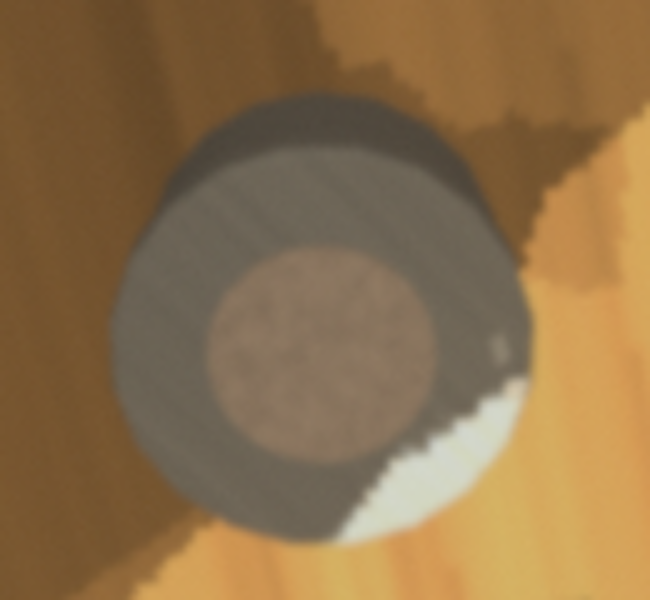

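```bash
python3 -m creep '[[[0,1,-30],[0,0,0],1],[[0,0,-30],[0,0,0],1],[[0,0,-30],[0,0,0],1],[[0,0,-20],[0,0,0],1],[[0,0,-8],[0,0,0],1],[[0,0,0],[0,0,0],1],[[0,0,0],[0,0,0],0.6],[[0,0,0],[0,0,0],0.5],[[0,0,0],[0,0,0],0.4],[[0,0,0],[0,0,0],0.4],[[0,0,0],[0,0,0],0.4],[[0,0,0],[0,0,0],0.4],[[0,0,0],[0,0,0],0.4]]' 40; python3 -c "
from h import *
snap('wrist','w2')"
```

```text
clock: 3.9
tool_pos: [0.4524, 0.3601, 0.1882]
orientation: [2.455, 1.959, 0.003]
wrist_force: [-0.8, -2.9, 7.7]
opening: 0.688
```

View pics/w2.png

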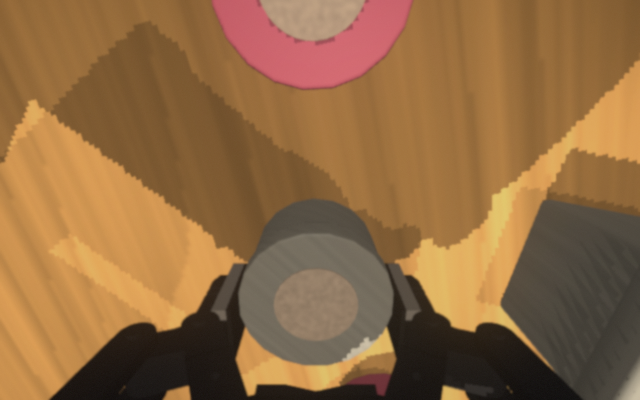

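```bash
python3 -m creep '[[[0,0,20],[0,0,0],0.4],[[0,0,30],[0,0,0],0.4],[[0,0,30],[0,0,0],0.4],[[0,0,0],[0,0,0],0.4],[[0,0,0],[0,0,0],0.4],[[0,0,0],[0,0,0],0.4]]'; python3 -c "
from h import *
st=robot.state();print(st['tool_pos'],st['wrist_force'],st['opening'],cv2.Rodrigues(st['orientation'])[0].round(3))
snap('wrist','w3')"
```

```text
clock: 4.55
tool_pos: [0.4517, 0.3598, 0.2664]
orientation: [-2.456, -1.96, 0.001]
wrist_force: [0.1, 0.1, -2.4]
opening: 0.688
[0.45169173 0.35979287 0.26638529] [ 0.12595161  0.1206887  -2.36493582] 0.6882651388953974 [[ 0.222  0.975 -0.   ]
 [ 0.975 -0.222 -0.   ]
 [-0.    -0.    -1.   ]]
```

View pics/w3.png

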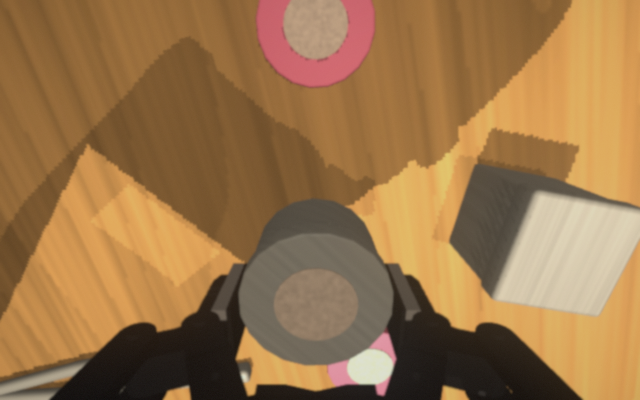

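```bash
python3 -m creep '[[[9,-46,5],[0,0,0.6],0.4],[[9,-46,5],[0,0,0.6],0.4],[[9,-46,5],[0,0,0],0.4],[[9,-46,5],[0,0,0],0.4],[[9,-46,5],[0,0,0],0.4],[[9,-46,5],[0,0,0],0.4],[[9,-46,5],[0,0,0],0.4],[[9,-46,5],[0,0,0],0.4],[[9,-46,5],[0,0,0],0.4],[[9,-46,5],[0,0,0],0.4],[[0,0,0],[0,0,0],0.4],[[0,0,0],[0,0,0],0.4],[[0,0,0],[0,0,0],0.4],[[0,0,0],[0,0,0],0.4]]'; python3 -c "
from h import *
st=robot.state();print(st['tool_pos'],st['wrist_force'],st['opening'],cv2.Rodrigues(st['orientation'])[0].round(3))
snap('wrist','w4');snap('scene','s4')"
```

```text
clock: 6.0
tool_pos: [0.5417, -0.0989, 0.3162]
orientation: [-2.433, -1.986, 0.001]
wrist_force: [0.5, 1.1, -2.3]
opening: 0.689
[ 0.54165833 -0.09890702  0.31620752] [ 0.48487929  1.07113205 -2.34922196] 0.6890079329618886 [[ 0.2    0.98  -0.001]
 [ 0.98  -0.2    0.   ]
 [ 0.    -0.001 -1.   ]]
```

View pics/w4.png

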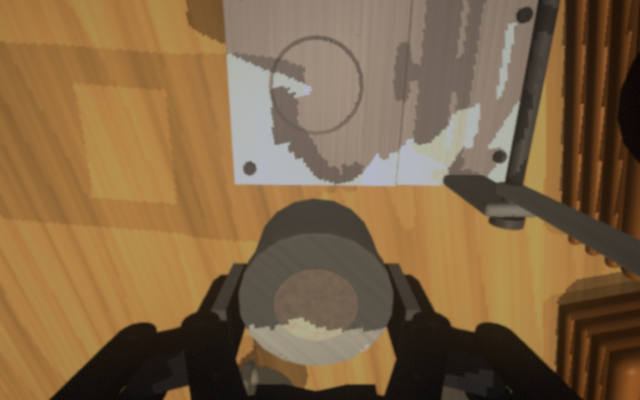

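View pics/s4.png

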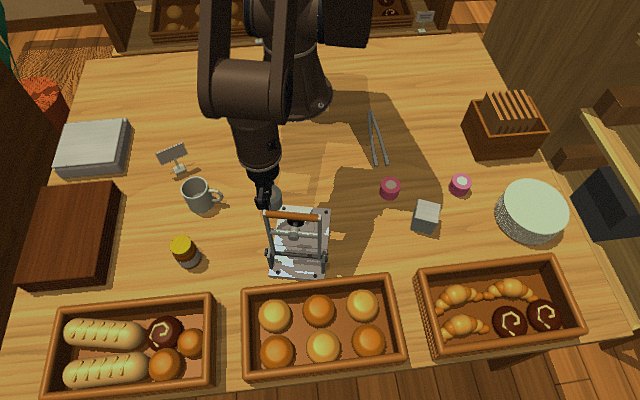

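```bash
python3 -c "
from h import *
crop('w4',255,20,380,145,5,'c4');crop('w4',225,190,410,370,4,'c5')"
```

```text
(no output)
```

View pics/c4.png

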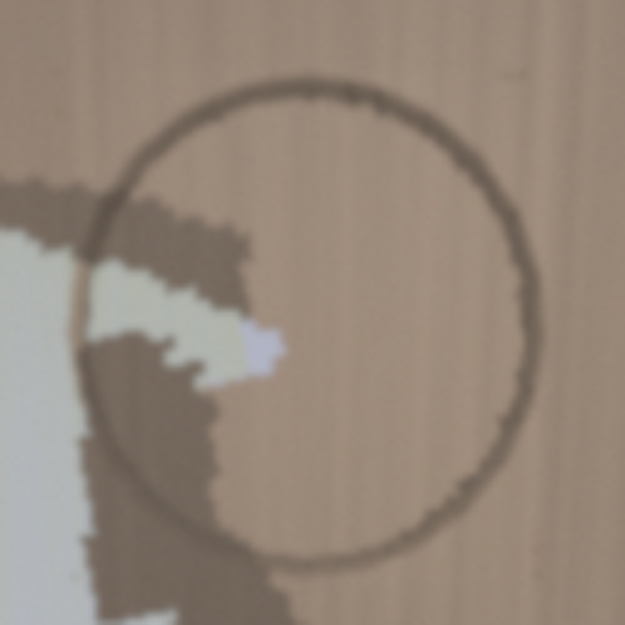

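View pics/c5.png

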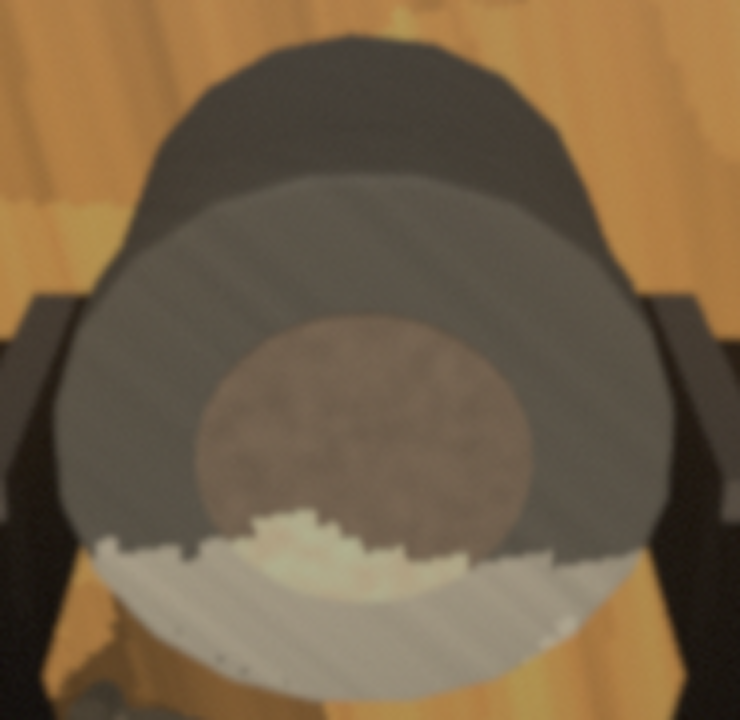

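```bash
python3 -c "
from h import *
def fit(pts,o,f,z):
    P=np.array([world('w4',o[0]+(x-2)/f,o[1]+(y-2)/f,z=z) for x,y in pts]);
    A=np.c_[2*P[:,:2],np.ones(len(P))];s=np.linalg.lstsq(A,(P[:,:2]**2).sum(1),rcond=None)[0]
    print(z,s[:2].round(4),'diam',2*np.sqrt(s[2]+s[0]**2+s[1]**2));return s[:2]
ring=[(70,330),(541,330),(305,76),(305,574),(135,150),(478,150),(490,485)]
r=fit(ring,(255,20),5,.015)
lid=[(55,425),(673,425),(365,173),(365,700),(140,255),(600,260),(130,600),(600,615)]
zt=.3162
for d in (.137,.140,.143,.146): t=fit(lid,(225,190),4,zt-d); print((r-t).round(4), (t-np.array([.54166,-.09891])).round(4))
s=np.load('pics/w4.npz')
for p in [(316,300),(316,330),(300,270)]: print('depth',world('w4',*p))
"
```

```text
0.015 [ 0.5585 -0.0172] diam 0.07046503547959632
0.17919999999999997 [ 0.5438 -0.091 ] diam 0.05603375631953375
[0.0147 0.0737] [0.0021 0.008 ]
0.17619999999999997 [ 0.5434 -0.093 ] diam 0.05759822819820812
[0.0151 0.0757] [0.0017 0.0059]
0.1732 [ 0.543 -0.095] diam 0.05916270007688554
[0.0156 0.0778] [0.0013 0.0039]
0.1702 [ 0.5426 -0.097 ] diam 0.06072717195557696
[0.016  0.0798] [0.0009 0.0019]
depth [ 0.54327595 -0.09285594  0.17417971]
depth [ 0.54056188 -0.10616862  0.17435588]
depth [ 0.54010464 -0.07906937  0.17426655]
```

```bash
python3 -m creep '[[[7.5,39,0],[0,0,0],0.4],[[8,39.5,0],[0,0,0],0.4],[[0,0,-20],[0,0,0],0.4],[[0,0,-25],[0,0,0],0.4],[[0,0,-25],[0,0,0],0.4],[[0,0,-20],[0,0,0],0.4],[[0,0,-8],[0,0,0],0.4],[[0,0,0],[0,0,0],0.4],[[0,0,0],[0,0,0],0.4],[[0,0,0],[0,0,0],0.4]]'; python3 -c "
from h import *
st=robot.state();print(st['tool_pos'],st['wrist_force'],st['opening'],cv2.Rodrigues(st['orientation'])[0].round(3))
snap('wrist','w5');snap('scene','s5');crop('s5',210,150,370,290,5,'c6')"
```

```text
clock: 7.1
tool_pos: [0.5579, -0.0214, 0.2197]
orientation: [2.434, 1.985, 0.002]
wrist_force: [-0.1, -0.5, -1.4]
opening: 0.687
[ 0.55791131 -0.02142254  0.21972849] [-0.07236369 -0.51590485 -1.43479133] 0.6873785104908844 [[ 0.201  0.98   0.002]
 [ 0.98  -0.201 -0.   ]
 [ 0.     0.002 -1.   ]]
```

View pics/w5.png

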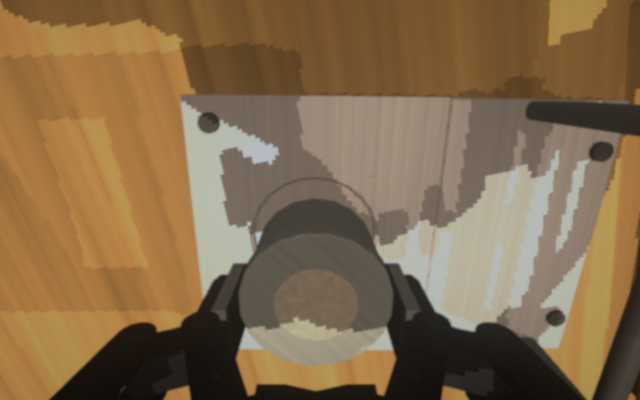

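View pics/c6.png

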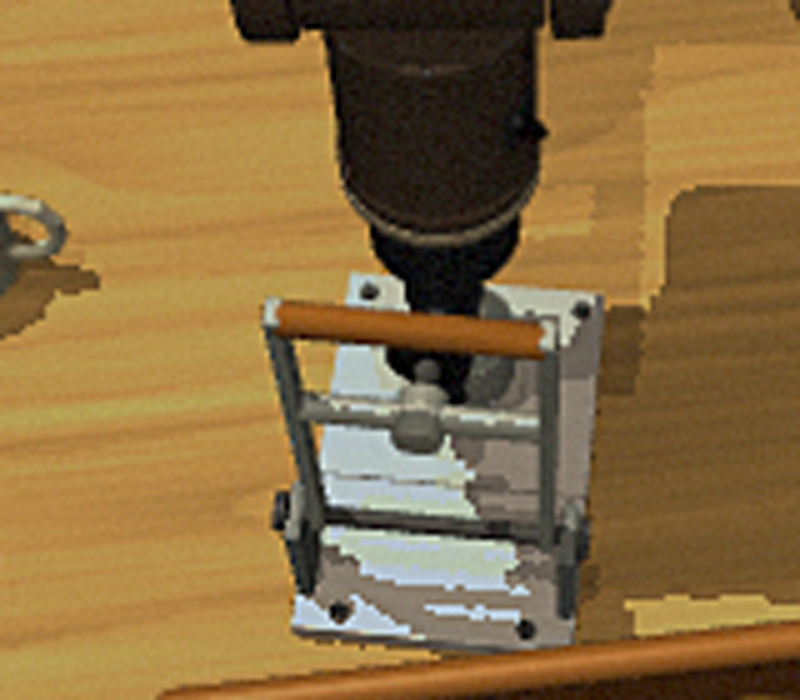

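```bash
python3 -c "
from h import *
crop('w5',235,165,395,265,5,'c7')"
```

```text
(no output)
```

View pics/c7.png

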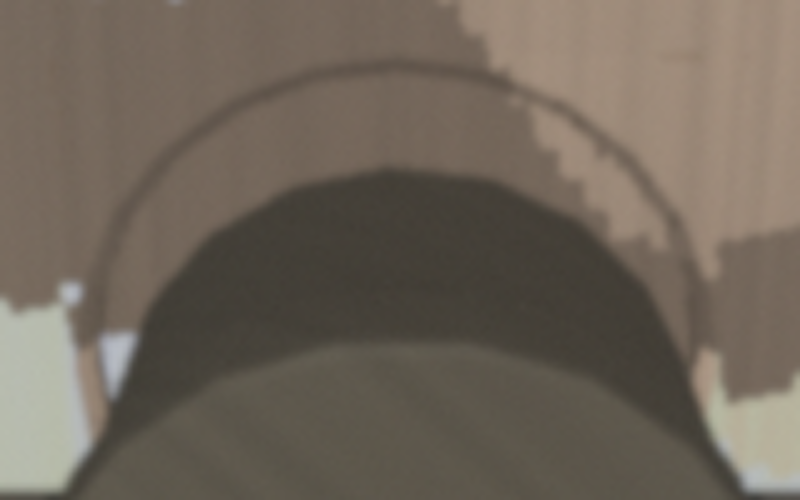

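```bash
python3 -c "
from h import *
from scipy.optimize import least_squares as ls
def P(pts,z): return np.array([world('w5',235+(x-2)/5,165+(y-2)/5,z=z)[:2] for x,y in pts])
def fx(p,R): s=ls(lambda c:np.hypot(*(p-c).T)-R,p.mean(0)); return s.x.round(4),np.abs(s.fun).max().round(4)
def fr(p): s=ls(lambda c:np.hypot(*(p-c[:2]).T)-c[2],[*p.mean(0),.03]); return s.x.round(4)
r=P([(83,350),(98,245),(150,165),(235,100),(395,59),(510,78),(600,128),(675,200),(710,300)],.015)
print('ring',fx(r,.0352),fr(r))
b=[(145,310),(210,235),(290,187),(395,167),(500,183),(590,235),(645,290)]
for z in (.0297,.0317,.0337): p=P(b,z);print(z,fx(p,.029),fr(p))
print(robot.state()['tool_pos'])
"
```

```text
ring (array([ 0.5586, -0.0179]), np.float64(0.0004)) [ 0.5586 -0.0177  0.0351]
0.0297 (array([ 0.5587, -0.0189]), np.float64(0.0002)) [ 0.5586 -0.0193  0.0293]
0.0317 (array([ 0.5588, -0.0184]), np.float64(0.0002)) [ 0.5588 -0.0183  0.0289]
0.0337 (array([ 0.5589, -0.0178]), np.float64(0.0002)) [ 0.559  -0.0173  0.0286]
[ 0.55782498 -0.02151494  0.21962904]
```

```bash
python3 -m creep '[[[0,0,-8],[0,0,0],0.4],[[0,0,-7],[0,0,0],0.4],[[0,0,-4],[0,0,0],0.4],[[0,0,-2],[0,0,0],0.4],[[0,0,0],[0,0,0],0.4],[[0,0,0],[0,0,0],0.4]]'
```

```text
clock: 7.8
tool_pos: [0.5571, -0.0215, 0.1982]
orientation: [-2.435, -1.985, 0.001]
wrist_force: [-7.5, -0.2, 20.4]
opening: 0.689
```

```bash
python3 -m creep '[[[0,0,1],[0,0,0],0.4],[[0,0,0],[0,0,0],0.4],[[0,0,0],[0,0,0],0.4]]'
```

```text
clock: 8.1
tool_pos: [0.5575, -0.0215, 0.1984]
orientation: [-2.435, -1.985, 0.0]
wrist_force: [0.4, -0.6, -1.7]
opening: 0.685
```

```bash
python3 -m creep '[[[0,0,-0.5],[0,0,0],0.4],[[0,0,0],[0,0,0],0.72],[[0,0,0],[0,0,0],0.76],[[0,0,0],[0,0,0],0.85],[[0,0,0],[0,0,0],1],[[0,0,0],[0,0,0],1],[[0,0,0],[0,0,0],1],[[0,0,10],[0,0,0],1],[[0,0,20],[0,0,0],1],[[0,0,25],[0,0,0],1],[[0,0,30],[0,0,0],1],[[0,0,0],[0,0,0],1],[[0,0,0],[0,0,0],1]]'; python3 -c "
from h import *
st=robot.state();print(st['tool_pos'],st['wrist_force'],st['opening'])
snap('wrist','w6');crop('w6',200,100,440,280,3.3,'c8')"
```

```text
clock: 9.4
tool_pos: [0.5577, -0.0215, 0.2844]
orientation: [2.434, 1.984, 0.002]
wrist_force: [-0.4, -0.3, -0.8]
opening: 1.003
[ 0.55766193 -0.02149996  0.28435314] [-0.41175336 -0.26322273 -0.76718515] 1.002949321298582
```

View pics/c8.png

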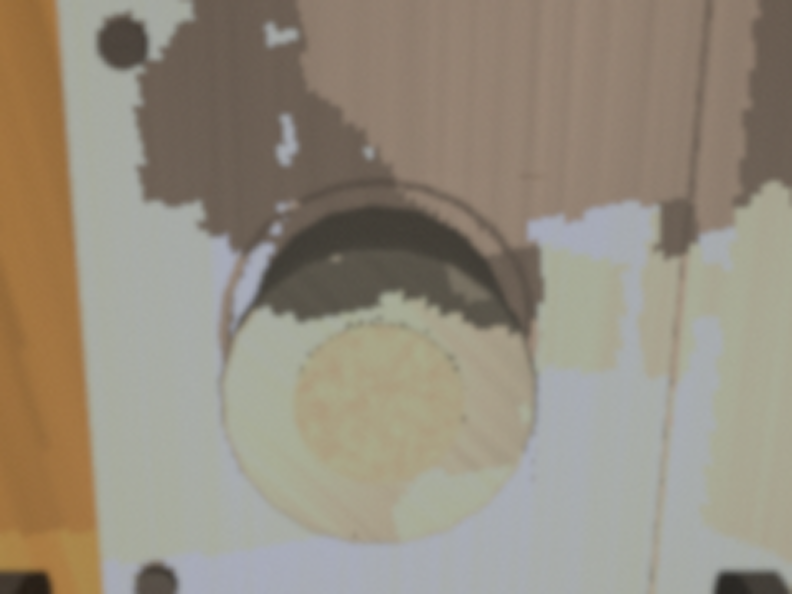

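```bash
python3 -c "
from h import *
def q(x,y): return world('w6',200+x/3.3,100+y/3.3).round(4)
for p in [(375,400),(260,400),(500,400),(375,270),(375,520)]: print('lid',q(*p))
for p in [(150,500),(600,500),(600,300),(450,100),(120,300)]: print('base',q(*p))
from scipy.optimize import least_squares as ls
p=np.array([world('w6',200+x/3.3,100+y/3.3,z=.055)[:2] for x,y in [(221,390),(537,390),(375,545),(378,247),(262,505),(490,510)]])
print(ls(lambda c:np.hypot(*(p-c[:2]).T)-c[2],[*p.mean(0),.03]).x)
"
```

```text
lid [ 0.5583 -0.0164  0.0575]
lid [ 0.5374 -0.0122  0.0571]
lid [0.5747 0.059  0.2548]
lid [0.5633 0.0077 0.0568]
lid [ 0.5531 -0.0414  0.0561]
base [ 0.4989 -0.0459  0.0163]
base [ 0.6008 -0.067   0.0163]
base [ 0.6077 -0.0194  0.0157]
base [0.5835 0.0294 0.0157]
base [0.5054 0.0019 0.0165]
[ 0.55864367 -0.01851383  0.03015742]
```

```bash
python3 -m creep '[[[0,0,43],[0,0,0],1],[[0,0,43],[0,0,0],1],[[0,0,43],[0,0,0],1],[[0,0,43],[0,0,0],1],[[0,0,43],[0,0,0],1],[[0,0,0],[0,0,0],1],[[40,-7,0],[0,0,0],1],[[40,-7,0],[0,0,0],1],[[38,-7,0],[0,0,0],1],[[0,0,0],[0,0,0],1],[[0,0,0],[0,0,0],1],[[0,0,0],[0,0,0],1]]'; python3 -c "
from h import *
st=robot.state();print(st['tool_pos'],st['wrist_force'],st['joint_positions'],cv2.Rodrigues(st['orientation'])[0].round(3))
snap('wrist','w7');snap('scene','s7')"
```

```text
clock: 10.65
tool_pos: [0.6748, -0.0424, 0.4972]
orientation: [-2.434, -1.984, 0.002]
wrist_force: [-0.3, 1.2, 0.4]
opening: 1.003
[ 0.67478944 -0.04235118  0.49723192] [-0.31198313  1.2030274   0.35731209] [-1.07512757e-01  4.49145927e-01  1.41489518e+00  1.12527057e-05
  1.27957375e+00  9.52864256e-02] [[ 0.201  0.98  -0.002]
 [ 0.98  -0.201  0.   ]
 [-0.    -0.002 -1.   ]]
```

View pics/w7.png

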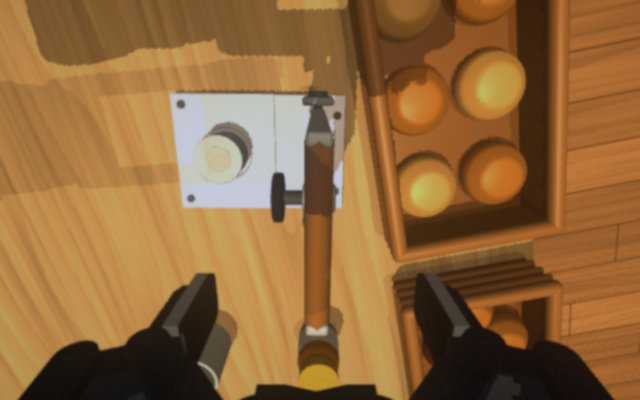

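View pics/s7.png

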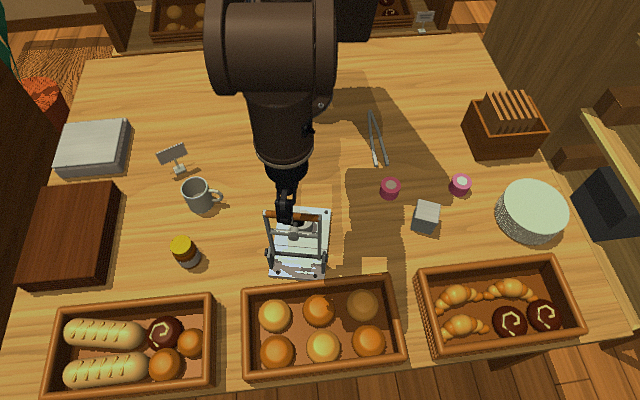

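```bash
python3 -c "
from h import *
a=world('w7',318.5,141,z=.29);b=world('w7',316.5,329,z=.29);print(a,b,(a+b)/2,np.linalg.norm(a-b),np.arctan2(-(a-b)[0],(a-b)[1]))
for v in (170,235,300): print(world('w7',318,v))
"
```

```text
[0.68759847 0.01279576 0.29      ] [ 0.66344676 -0.10007993  0.29      ] [ 0.67552261 -0.04364209  0.29      ] 0.11543061764539278 -0.2107888409906738
[ 0.68446428 -0.00127265  0.2930335 ]
[ 0.67726217 -0.0366851   0.29366042]
[ 0.66896861 -0.07749449  0.29338475]
```

```bash
python3 -m creep '[[[0.5,0,-15],[0,0,0],1],[[0,0,-20],[0,0,0],1],[[0,0,-15],[0,0,0],1],[[0,0,-8],[0,0,0],1],[[0,0,0],[0,0,0],1],[[0,0,0],[0,0,0],0.6],[[0,0,0],[0,0,0],0.4],[[0,0,0],[0,0,0],0.3],[[0,0,0],[0,0,0],0.2],[[0,0,0],[0,0,0],0.1],[[0,0,0],[0,0,0],0],[[0,0,0],[0,0,0],0],[[0,0,0],[0,0,0],0],[[0,0,0],[0,0,0],0]]' 40; python3 -c "
from h import *
st=robot.state();print(st['tool_pos'],st['wrist_force'],st['opening'])
snap('wrist','w8')"
```

```text
clock: 12.15
tool_pos: [0.6756, -0.0424, 0.4407]
orientation: [-2.435, -1.985, 0.0]
wrist_force: [-3.8, 0.5, 6.4]
opening: 0.172
[ 0.67563814 -0.04237982  0.44065721] [-3.78958488  0.47460583  6.35597143] 0.17173451443901103
```

View pics/w8.png

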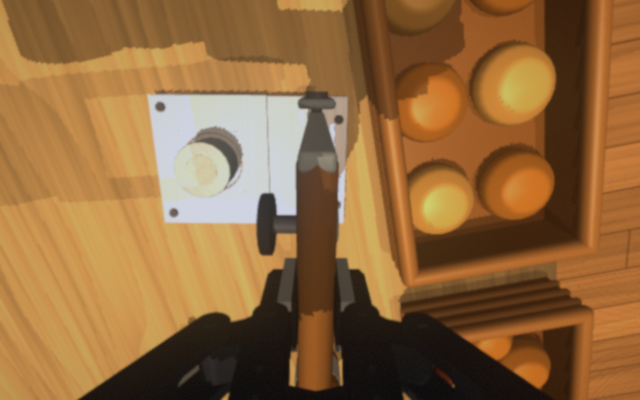

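```bash
python3 -c "
import numpy as np
t=np.deg2rad(np.r_[0:81:5,82:91:2]);
h=np.diff(np.sin(t))*200;z=np.diff(np.cos(t))*200
for a,b,c in zip(np.rad2deg(t[1:]),h,z): print(round(a),'%.1f %.1f %.1f'%(-a*0-b*.979,b*.2036,c))
"
```

```text
5 -17.1 3.5 -0.8
10 -16.9 3.5 -2.3
15 -16.7 3.5 -3.8
20 -16.3 3.4 -5.2
25 -15.8 3.3 -6.7
30 -15.2 3.2 -8.1
35 -14.4 3.0 -9.4
40 -13.6 2.8 -10.6
45 -12.6 2.6 -11.8
50 -11.5 2.4 -12.9
55 -10.4 2.2 -13.8
60 -9.2 1.9 -14.7
65 -7.9 1.6 -15.5
70 -6.5 1.4 -16.1
75 -5.1 1.1 -16.6
80 -3.7 0.8 -17.0
82 -1.1 0.2 -6.9
84 -0.8 0.2 -6.9
86 -0.6 0.1 -7.0
88 -0.4 0.1 -7.0
90 -0.1 0.0 -7.0
```

```bash
python3 -m creep '[[[-17.1,3.5,-0.8],[0,0,0],0],[[-16.9,3.5,-2.3],[0,0,0],0],[[-16.7,3.5,-3.8],[0,0,0],0],[[-16.3,3.4,-5.2],[0,0,0],0],[[-15.8,3.3,-6.7],[0,0,0],0],[[-15.2,3.2,-8.1],[0,0,0],0],[[0,0,0],[0,0,0],0],[[0,0,0],[0,0,0],0],[[0,0,0],[0,0,0],0]]'; python3 -c "
from h import *
st=robot.state();print(st['tool_pos'],st['wrist_force'],st['opening'],cv2.Rodrigues(st['orientation'])[0].round(3))
snap('wrist','w9')"
```

```text
clock: 13.1
tool_pos: [0.5788, -0.022, 0.4145]
orientation: [2.435, 1.985, 0.002]
wrist_force: [-2.7, 4.3, 11.5]
opening: 0.169
[ 0.57877317 -0.02203495  0.41445978] [-2.68550701  4.27862395 11.454392  ] 0.16946515091072908 [[ 0.201  0.979  0.001]
 [ 0.979 -0.201  0.   ]
 [ 0.     0.001 -1.   ]]
```

View pics/w9.png

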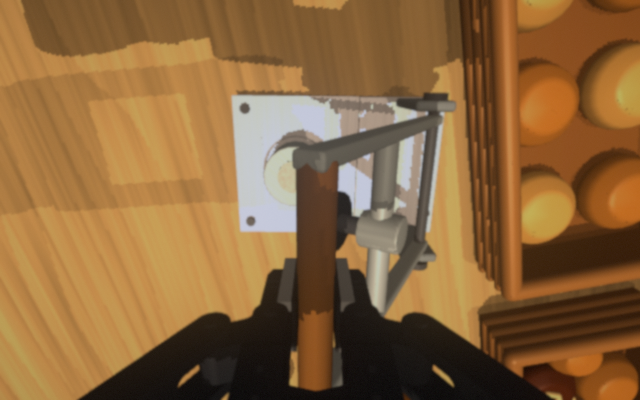

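```bash
python3 -m creep '[[[-14.4,3,-9.4],[0,0,0],0],[[-13.6,2.8,-10.6],[0,0,0],0],[[-12.6,2.6,-11.8],[0,0,0],0],[[-11.5,2.4,-12.9],[0,0,0],0],[[-10.4,2.2,-13.8],[0,0,0],0],[[-9.2,1.9,-14.7],[0,0,0],0],[[-7.9,1.6,-15.5],[0,0,0],0],[[-6.5,1.4,-16.1],[0,0,0],0],[[-5.1,1.1,-16.6],[0,0,0],0],[[0,0,0],[0,0,0],0],[[0,0,0],[0,0,0],0],[[0,0,0],[0,0,0],0]]'; python3 -c "
from h import *
st=robot.state();print(st['tool_pos'],st['wrist_force'],st['opening'],cv2.Rodrigues(st['orientation'])[0].round(3))
snap('wrist','w10');snap('scene','s10');crop('s10',210,150,370,290,5,'c10')"
```

```text
clock: 14.35
tool_pos: [0.4876, -0.003, 0.292]
orientation: [-2.435, -1.985, 0.0]
wrist_force: [-2.4, 6.3, 3.2]
opening: 0.171
[ 0.48755448 -0.00298498  0.29199539] [-2.4432357   6.31192556  3.21396283] 0.17101745899841403 [[ 0.202  0.979 -0.001]
 [ 0.979 -0.202  0.   ]
 [ 0.    -0.001 -1.   ]]
```

View pics/w10.png

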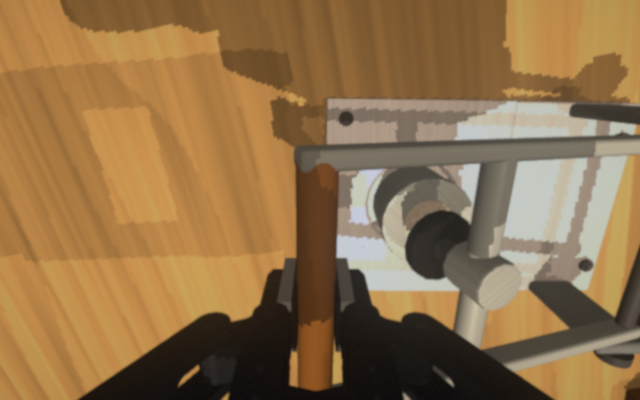

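View pics/c10.png

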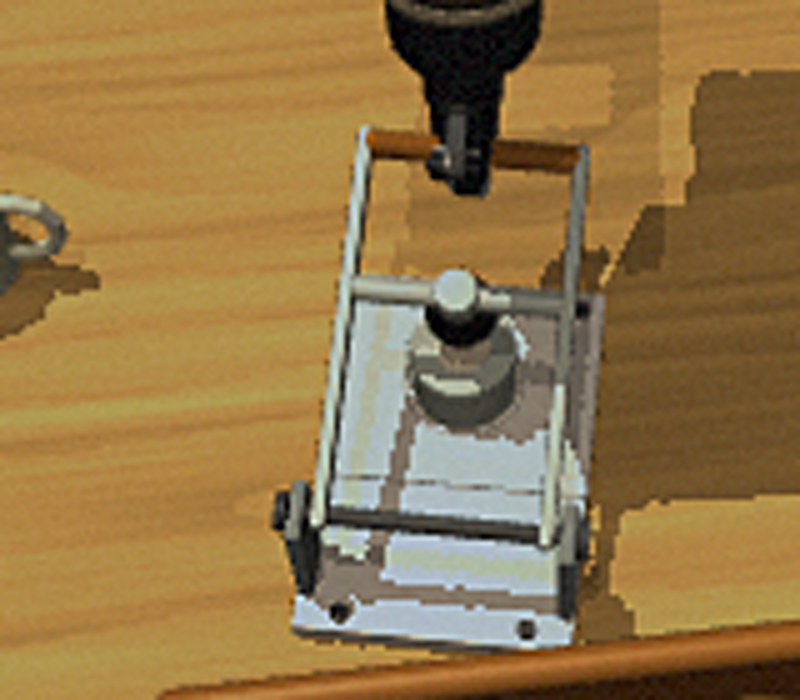

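```bash
python3 -m creep '[[[-2,0.9,-10],[0,0,0],0],[[-1.7,0.8,-10],[0,0,0],0],[[-1,0.3,-10],[0,0,0],0],[[-0.8,0.2,-8],[0,0,0],0],[[0,0,0],[0,0,0],0],[[0,0,0],[0,0,0],0],[[0,0,0],[0,0,0],0]]'; python3 -c "
from h import *
st=robot.state();print(st['tool_pos'],st['wrist_force'],st['opening'])"
```

```text
clock: 15.15
tool_pos: [0.4812, -0.0013, 0.2537]
orientation: [-2.434, -1.984, 0.004]
wrist_force: [-9.2, -4.7, 4.7]
opening: 0.171
[ 0.48116672 -0.00130586  0.25367106] [-9.15130078 -4.70502862  4.70585643] 0.1709179601563571
```

```bash
python3 -m creep '[[[-0.2,0,-3],[0,0,0],0],[[0,0,0],[0,0,0],0],[[0,0,0],[0,0,0],0]]'
```

```text
clock: 15.45
tool_pos: [0.481, -0.0012, 0.2508]
orientation: [-2.434, -1.984, 0.003]
wrist_force: [-8.4, -3.6, 5.6]
opening: 0.175
```

```bash
python3 -m creep '[[[-0.1,0,-3],[0,0,0],0],[[0,0,0],[0,0,0],0],[[0,0,0],[0,0,0],0]]'
```

```text
clock: 15.75
tool_pos: [0.4807, -0.0012, 0.2477]
orientation: [-2.433, -1.984, 0.004]
wrist_force: [-8.4, -3.1, 5.1]
opening: 0.169
```

```bash
python3 -m creep '[[[-1,-0.5,-2],[0,0,0],0],[[0,0,0],[0,0,0],0],[[0,0,0],[0,0,0],0]]';python3 -c "
from h import *
for i in range(3): st=robot.state();print(st['tool_pos'],st['wrist_force'])
snap('wrist','w11');snap('scene','s11');crop('s11',210,150,370,290,5,'c11')"
```

```text
clock: 16.05
tool_pos: [0.4804, -0.0014, 0.246]
orientation: [-2.434, -1.984, 0.001]
wrist_force: [-6.1, 4.6, 7.5]
opening: 0.17
[ 0.48036706 -0.00135278  0.24597152] [-6.06286364  4.62490501  7.51597312]
[ 0.48036706 -0.00135278  0.24597152] [-6.06286364  4.62490501  7.51597312]
[ 0.48036706 -0.00135278  0.24597152] [-6.06286364  4.62490501  7.51597312]
```

View pics/w11.png

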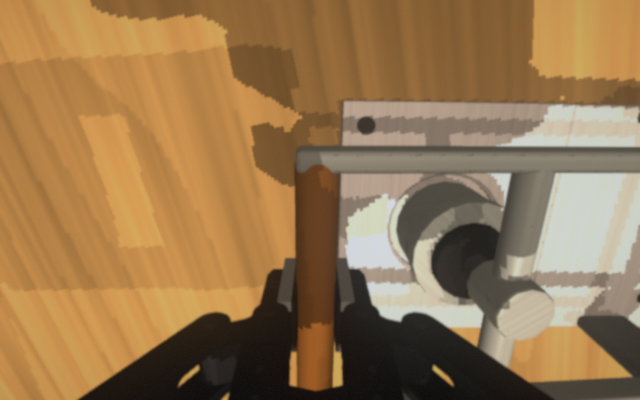

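View pics/c11.png

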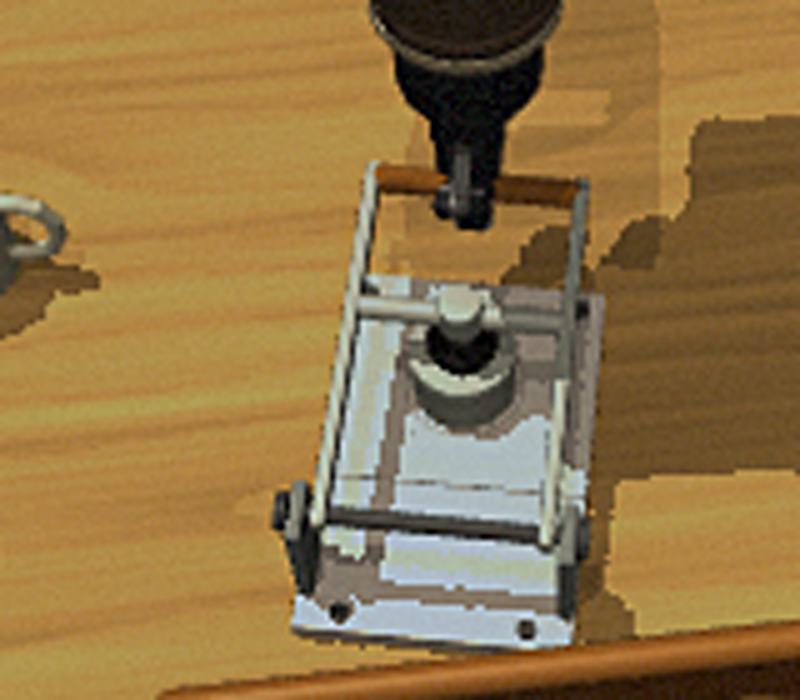

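```bash
python3 -m creep '[[[-0.5,0,-2],[0,0,0],0],[[0,0,-2],[0,0,0],0],[[0,0,-1],[0,0,0],0],[[0,0,0],[0,0,0],0],[[0,0,0],[0,0,0],0],[[0,0,0],[0,0,0],0],[[0,0,0],[0,0,0],0]]';python3 -c "
from h import *
st=robot.state();print(st['tool_pos'],st['wrist_force'])
snap('wrist','w12');snap('scene','s12');snap('top','t12');crop('s12',210,150,370,290,5,'c12')
def c(fn,u,v): print(fn,u,v,world(fn,u,v).round(4))
for v in (190,220,250): c('w12',316,v)
for u,v in [(400,158),(500,158),(600,158)]: c('w12',u,v)
"
```

```text
clock: 16.85
tool_pos: [0.4801, -0.0014, 0.2411]
orientation: [-2.435, -1.985, 0.001]
wrist_force: [-5.2, 4.9, 8.0]
opening: 0.169
[ 0.48005464 -0.00138229  0.24108133] [-5.24906088  4.93726378  8.03754758]
w12 316 190 [0.4905 0.0472 0.0994]
w12 316 220 [0.4884 0.0368 0.1001]
w12 316 250 [0.486  0.0252 0.0992]
w12 400 158 [0.52   0.0519 0.0974]
w12 500 158 [0.5528 0.0452 0.0974]
w12 600 158 [0.5879 0.0377 0.0953]
```

View pics/w12.png

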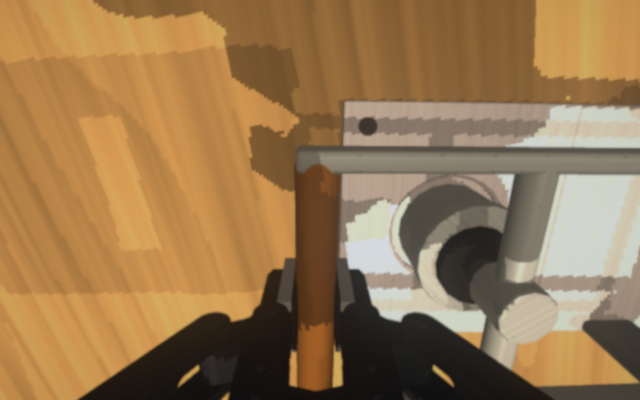

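View pics/c12.png

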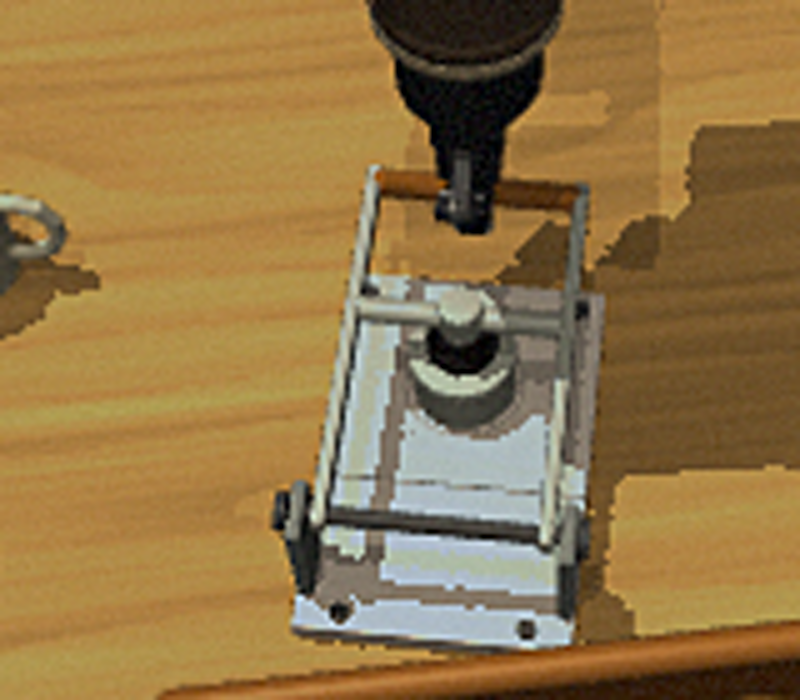

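```bash
python3 -c "
from h import *
for f in ('w8','w9','w10','w11','w12'):
    s=np.load('pics/%s.npz'%f); z=[world(f,u,v)[2] for v in range(185,255,3) for u in (314,315,316,317,318)]
    print(f,s['tp'][2],np.median(z), s['tp'][2]-np.median(z))
    c=s['color'][230].astype(int); print([ (u,*c[u]) for u in range(292,342,3)])
"
```

```text
w8 0.44065721145391734 0.29309973245807325 0.1475574789958441
[(292, np.int64(84), np.int64(76), np.int64(69)), (295, np.int64(79), np.int64(70), np.int64(61)), (298, np.int64(75), np.int64(51), np.int64(34)), (301, np.int64(82), np.int64(54), np.int64(35)), (304, np.int64(86), np.int64(56), np.int64(34)), (307, np.int64(89), np.int64(57), np.int64(34)), (310, np.int64(90), np.int64(58), np.int64(34)), (313, np.int64(90), np.int64(57), np.int64(30)), (316, np.int64(92), np.int64(59), np.int64(33)), (319, np.int64(91), np.int64(58), np.int64(31)), (322, np.int64(90), np.int64(57), np.int64(30)), (325, np.int64(91), np.int64(58), np.int64(33)), (328, np.int64(87), np.int64(55), np.int64(27)), (331, np.int64(83), np.int64(53), np.int64(28)), (334, np.int64(84), np.int64(54), np.int64(30)), (337, np.int64(106), np.int64(89), np.int64(67)), (340, np.int64(205), np.int64(158), np.int64(88))]
w9 0.41445977955581914 0.26697492579209503 0.1474848537637241
[(292, np.int64(195), np.int64(197), np.int64(211)), (295, np.int64(176), np.int64(175), np.int64(187)), (298, np.int64(77), np.int64(56), 
[... 2719 characters left out ...]
(26)), (301, np.int64(86), np.int64(53), np.int64(27)), (304, np.int64(94), np.int64(58), np.int64(29)), (307, np.int64(99), np.int64(60), np.int64(31)), (310, np.int64(103), np.int64(63), np.int64(33)), (313, np.int64(103), np.int64(64), np.int64(35)), (316, np.int64(104), np.int64(66), np.int64(34)), (319, np.int64(104), np.int64(65), np.int64(35)), (322, np.int64(103), np.int64(64), np.int64(36)), (325, np.int64(101), np.int64(64), np.int64(34)), (328, np.int64(98), np.int64(62), np.int64(36)), (331, np.int64(94), np.int64(61), np.int64(36)), (334, np.int64(89), np.int64(58), np.int64(36)), (337, np.int64(87), np.int64(65), np.int64(47)), (340, np.int64(115), np.int64(101), np.int64(89))]
```

```bash
python3 -m creep '[[[0,0,0],[0,0,0],0],[[0,0,0],[0,0,0],0],[[0,0,-2],[0,0,0],0],[[0,0,-2],[0,0,0],0],[[0,0,-1.5],[0,0,0],0],[[0,0,0],[0,0,0],0],[[0,0,0],[0,0,0],0],[[0,0,0],[0,0,0],0],[[0,0,0],[0,0,0],0]]' 70;python3 -c "
from h import *
f='w13';snap('wrist',f);snap('scene','s13')
s=np.load('pics/%s.npz'%f); z=[world(f,u,v)[2] for v in range(185,255,3) for u in (314,315,316,317,318)]
print(f,s['tp'], np.median(z))
P=np.array([world(f,u,v) for u in range(360,620,4) for v in (157,158,159)])
d=(P-P[0])@np.array([.979,-.2036,0]);print(P[::30].round(4));print('slope',np.polyfit(d,P[:,2],1))
print(robot.state()['wrist_force'])
"
```

```text
clock: 17.9
tool_pos: [0.48, -0.0014, 0.2357]
orientation: [-2.435, -1.984, 0.001]
wrist_force: [-5.8, 4.1, 11.8]
opening: 0.164
w13 [ 0.47999258 -0.00138182  0.23567172] 0.09417868163088629
[[0.5068 0.0552 0.0938]
 [0.5199 0.0523 0.0925]
 [0.5326 0.0499 0.0935]
 [0.5457 0.0472 0.0932]
 [0.5585 0.0446 0.0936]
 [0.5719 0.0419 0.0932]
 [0.5859 0.0389 0.0923]]
slope [-0.00704597  0.09313912]
[-5.82721777  5.00400553 11.34128531]
```

View pics/w13.png

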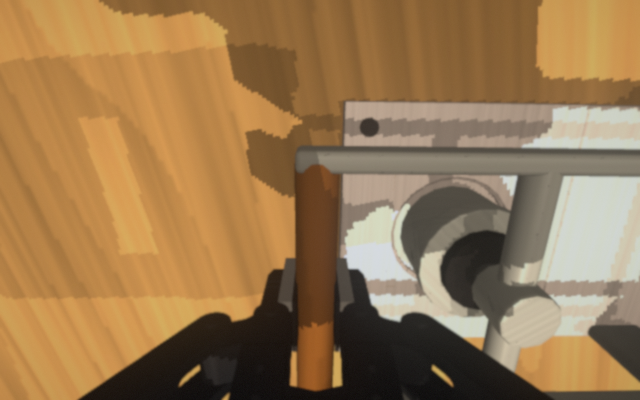

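```bash
python3 -c "
from h import *
for f in ('w11','w12','w13'):
    s=np.load('pics/%s.npz'%f); z=np.median([world(f,u,v)[2] for v in range(185,255,2) for u in (314,315,316,317,318)])
    P=np.array([world(f,u,v) for u in range(345,636,2) for v in (155,156,157,158,159,160)])
    d=(P-P[0])@np.array([.979,-.2036,0]);p=np.polyfit(d,P[:,2],1)
    B=np.array([world(f,u,v) for u in range(350,400,4) for v in (128,)]+[world(f,u,v) for u in range(560,630,4) for v in (200,210,260)])
    db=(B-P[0])@np.array([.979,-.2036,0]);print(f,'bar',round(z,4),'pred',.084+.0091-.2*p[0],'slope',p.round(4),'base plane',np.polyfit(db,B[:,2],1).round(4))
s=np.load('pics/s13.npz')
for fn in ('s12','s13'):
    s=np.load('pics/%s.npz'%fn)
    for x,y in [(400,181),(545,195),(425,306)]:
        print(fn,x,y,world(fn,210+x/5,150+y/5).round(4))
"
```

```text
w11 bar 0.1042 pred 0.1111986890963707 slope [-0.0905  0.105 ] base plane [-0.008   0.0174]
w12 bar 0.0995 pred 0.10529210726490953 slope [-0.061  0.1  ] base plane [-0.1241  0.0355]
w13 bar 0.0942 pred 0.10042047207610774 slope [-0.0366  0.0949] base plane [-0.007   0.0173]
s12 400 181 [ 0.4741 -0.041   0.0965]
s12 545 195 [0.4951 0.0375 0.1006]
s12 425 306 [ 0.5548 -0.034   0.0951]
s13 400 181 [ 0.4723 -0.041   0.0939]
s13 545 195 [0.4907 0.038  0.0939]
s13 425 306 [ 0.5523 -0.034   0.0909]
```

```bash
python3 -c "
from h import *
for f in ('w11','w12','w13'):
  for v0 in ((155,158),(157,160)):
    D=[];Z=[]
    for u in range(350,634,2):
        q=[world(f,u,v) for v in range(*v0)]
        m=np.median([a[2] for a in q]); D.append((q[1]-[.5,0,0])@np.array([.979,-.2036,0]));Z.append(m)
    D=np.array(D);Z=np.array(Z);k=np.ones(len(D),bool)
    for _ in range(5):
        p=np.polyfit(D[k],Z[k],1);r=Z-np.polyval(p,D);k=abs(r)<.0015
    print(f,v0,p.round(4),k.sum(),len(k))
"
```

```text
w11 (155, 158) [-0.0571  0.1022] 142 142
w11 (157, 160) [-0.0592  0.1024] 140 142
w12 (155, 158) [-0.0326  0.0978] 141 142
w12 (157, 160) [-0.0322  0.098 ] 142 142
w13 (155, 158) [-0.0094  0.0929] 142 142
w13 (157, 160) [-0.0058  0.093 ] 142 142
```

```bash
python3 -m creep '[[[0,0,-0.6],[0,0,0],0],[[0,0,0],[0,0,0],0],[[0,0,0],[0,0,0],0],[[0,0,0],[0,0,0],0],[[0,0,0],[0,0,0],0],[[0,0,0],[0,0,0],0],[[0,0,0],[0,0,0],0],[[0,0,0],[0,0,0],0],[[0,0,0],[0,0,0],0],[[0,0,0],[0,0,0],0],[[0,0,0],[0,0,0],0],[[0,0,0],[0,0,0],0],[[0,0,0],[0,0,0],0],[[0,0,0],[0,0,0],0],[[0,0,0],[0,0,0],0],[[0,0,0],[0,0,0],0]]';python3 -c "
from h import *
f='w14';snap('wrist',f);snap('scene','s14')
s=np.load('pics/%s.npz'%f); z=[world(f,u,v)[2] for v in range(185,255,3) for u in (314,315,316,317,318)]
print(s['tp'], np.median(z)-.0011-.008, robot.state()['wrist_force'],robot.state()['opening'])
crop('s14',160,130,480,290,2.5,'c14');crop('w14',380,160,580,350,4,'c15')
"
```

```text
clock: 19.6
tool_pos: [0.48, -0.0014, 0.2351]
orientation: [-2.435, -1.985, 0.001]
wrist_force: [-6.6, 4.0, 11.0]
opening: 0.167
[ 0.48000801 -0.00137596  0.23509503] 0.08448030012433091 [-5.930735    4.8729972  11.59546805] 0.163355485929184
```

View pics/c14.png

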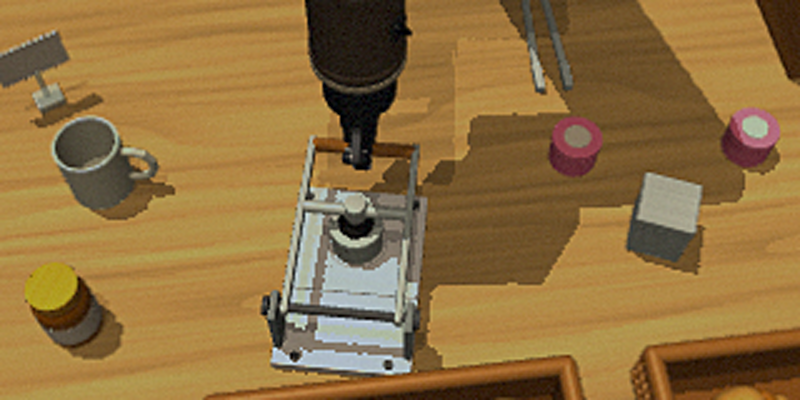

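View pics/c15.png

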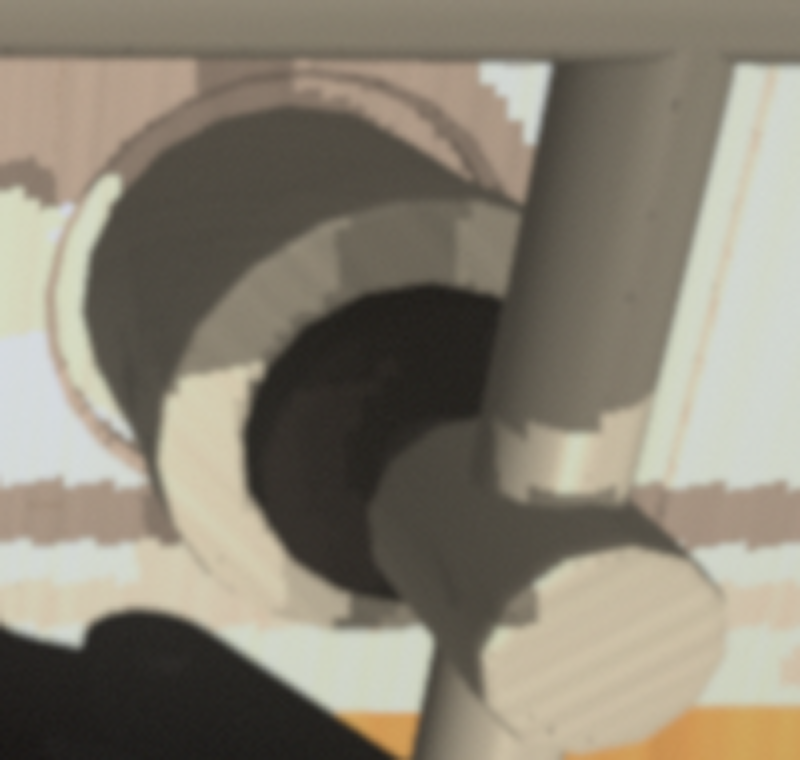

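```bash
python3 -m creep '[[[0,0,-0.2],[0,0,0],0],[[0,0,0],[0,0,0],0],[[0,0,0],[0,0,0],0],[[0,0,0],[0,0,0],0],[[0,0,0],[0,0,0],0],[[0,0,0],[0,0,0],0],[[0,0,0],[0,0,0],0],[[0,0,0],[0,0,0],0],[[0,0,0],[0,0,0],0],[[0,0,0],[0,0,0],0],[[0,0,0],[0,0,0],0],[[0,0,0],[0,0,0],0],[[0,0,0],[0,0,0],0],[[0,0,0],[0,0,0],0],[[0,0,0],[0,0,0],0],[[0,0,0],[0,0,0],0],[[0,0,0],[0,0,0],0],[[0,0,0],[0,0,0],0],[[0,0,0],[0,0,0],0],[[0,0,0],[0,0,0],0]]';python3 -c "
from h import *
f='w16';snap('wrist',f)
z=[world(f,u,v)[2] for v in range(185,255,3) for u in (314,315,316,317,318)]
print(np.median(z)-.0091, robot.state()['tool_pos'],robot.state()['wrist_force'])
robot.close_job()"
```

```text
clock: 21.7
tool_pos: [0.48, -0.0014, 0.2349]
orientation: [-2.435, -1.985, 0.001]
wrist_force: [-6.3, 4.2, 13.5]
opening: 0.167
0.08425441005415149 [ 0.47999653 -0.00136441  0.23491465] [-6.58164926  4.18263715 11.25931675]
the job is handed in; nothing more can be done
```

I stood the steel tin seal side up in the recess and let go of it. I then pinched the bar and swung the lever down, and handed the job in at about 21.7 s with the robot still holding the bar down.

- **Tin:** after release the lid was level, about 41 mm above the press base (40 expected). It was centred on the recess to within about 1 mm.
- **Bar height:** the last wrist-camera reading put the middle of the bar at 84.3 mm (84 means level). That puts the pad roughly 6 mm in. The height was steady over about 4 s of holding.
- **Arm slope:** an earlier slope reading of the lever arms agreed to within about 0.005 rad.
- **Slip in the fingers:** the bar moved about 6 mm up between the pads during the swing. I found this from the camera depth and corrected it, raising the grip to 70 N.
- **Force:** the wrist read 11 to 13.5 N upward against the roughly 9 N expected. The sideways readings of 4 to 7 N look like grip preload. Force and camera therefore don't agree exactly, and I trusted the camera.
- **Bystanders:** the mug, jar, square tin and pink tins stand where they were in the last picture.

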